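# Turn a lacquered charm tile over against the sloping side of its tray

### The arm

A 6-joint arm with a two-finger parallel gripper is mounted at the origin on the work surface. World frame = base frame: x ahead of the robot, y to its left, z up, the work surface at z = 0. Lengths are in m, angles in rad, forces in N, time in s.
With the tool pointing down it reaches from about 0.3 to 0.875 m from the base axis. Payload 6.4 kg.
Tool frame: the origin (TCP) lies on the centre line of the jaws, within the pads' length; the fingertips stand 8 mm ahead of it and the grasp point (between the pads) lies 11 mm behind it; z points along the fingers, y is the line along which they close (so a half turn about z gives the same grasp; the last joint's range is limited). The gripper opens to 88 mm and grips with 3 to 60 N. Pads are 18 mm wide; open, the fingers measure 123 mm over their backs; the gripper's body (75 mm by 187 mm) begins 45 mm behind the grasp point.
Start: joints at [-1.343, 0.181, 1.607, -0, 1.354, -0.206], TCP at [0.242, -0.522, 0.247] pointing down, gripper open.
Joint ranges: [-2.99, 2.99], [-0.89, 2.07], [0.3, 2.58], [-1.14, 4.28], [0, 2.63], [-3.12, 3.12]. Speed limits (rad/s): [2.57, 2.57, 3.01, 3.14, 3.14, 3.14].

### API

Orientations are given as a unit quaternion [w, x, y, z].
In Python, from rig import manip, cams gives the robot as it stands. The module is installed in compiled form; this text tells all that it offers.
- The arm moves only by the tool step_arm, never from a script. Its arguments are lists of equal length, an entry for each row: "turn": the turn, a rotation vector about the tool's x, y, z in rad, a list of three; "offset": the shift along the tool's x, y, z in cm, a list of three; "gripper": the opening in per cent of the stroke, from 0 (shut) to 100 (fully open). A call has 1 to 8 rows; each row is the pose to reach, as a shift and turn from the pose commanded when the call began, along the tool's axes at that moment; what a row does not reach only later rows make up. A row lasts 1/12 s, in which the tool goes at most 41.7 mm and 7.16 degrees, less where a joint would pass 70% of its speed; a pose out of reach is approached as far as the arm can. A call with a gripper value outside its range is refused whole. The fingers move at their own pace and stop on an object; "force" is the grip in N (left out, the last holds). Time passes only in rows, so rows that repeat a pose let the fingers close. It gives the time, the measured TCP pose, the force, the opening and the grip force at its end, in the units of the state.
- manip.get_obs(): the state, without advancing time (a new reading comes with each control period).
- cams.read_camera(name): name is "side" or "top" or "wrist"; returns a dict with "frame" (420x560x3 uint8, red, green, blue), "fovy" (degrees; the focal length in pixels is half the picture's height over the tangent of half this angle, whatever the lens; pixels are square), "cx", "cy" (the principal point, pixels), "pose" (4x4, takes a point from camera to world coordinates). Camera axes: x right, y down, z forward; pixel columns grow to the right and rows downward; lengths in m; the calibration is good to about 2 mm. A picture is of the moment at which its call begins. There is no depth.
- manip.job_done(): hands the job in; it is judged then, once.
The state is a dict: "time": time; "joint_pos": joint angles; "dq": joint speeds; "joint_torque": joint torques, N m; "eef_pos": TCP position; "orientation": TCP orientation; "contact_force": force on the tool from outside, world axes, zero at the start; "ft_torque": the same for the moment, N m; "finger_gap": finger opening in m; "grip_force": force on a finger pad.
Only numpy, scipy, OpenCV 4.12 (cv2) and the standard library are available. Lean on these libraries where they do the work, as an engineer would, in place of code of your own. Each camera call takes 0.05 s, during which the arm holds its last target. There are 200 camera calls.

### The job

One of the three charm tiles in the plywood tray still lies red face up; turn it over so that, like the other two, it lies flat on the tray's cork floor with its bare wooden back up. Do it with the fingertips alone and never lift the tile clear of the tray: push it against the white sloping side of the tray until it tips up and stands leaning on the slope, then tip it over, back onto the floor. Leave the other tiles and the things on the table where they are.

Things in the scene. Friction and masses are not known exactly. Their poses are not given: they have to be found in the camera images.
- red_tile: the tile to turn over: square plywood tile 72 x 72 x 7 mm, about 35 g, one face lacquered red with gold ornament, the other bare plywood with a dark 16 mm round spot in the middle. Origin: centre of the bare face; z points out of the red face (up at the start), x and y run along its sides. It starts flat on the tray floor, its x roughly towards the slope
- corner0 (a point): corner of the red tile at its own x = +36, y = +36 mm, half-way through its thickness
- corner1 (a point): corner of the red tile at its own x = -36, y = +36 mm, half-way through its thickness
- corner2 (a point): corner of the red tile at its own x = -36, y = -36 mm, half-way through its thickness
- corner3 (a point): corner of the red tile at its own x = +36, y = -36 mm, half-way through its thickness
- tray: open plywood tray, fixed. Origin on the table top under it; x points to its sloping side (away from the robot, up to 0.3 rad askew), z up. Its cork floor, fairly grippy, 10 mm above the table, spans x = -97 to +85 mm, y = -158 to +158 mm. Upright ends 7 mm thick and 48 mm high stand at y = +-158 to 165 mm; the front lip at x = -97 to -105 mm is 22 mm high
- slope_foot (a point): middle of the straight line, along the tray's y (tray x = +85 mm, 10 mm above the table), where the cork floor meets the slope: a slippery white laminate board over the whole width of the tray, climbing towards +x at 50 degrees to the horizontal
- slope_top (a point): middle of the slope's top edge (tray x = +114 mm, 44 mm above the table); the table beyond it is free for 60 mm and more. A tile pushed fully home leans flat on the slope, lower edge at the foot, upper edge sticking out 28 mm beyond this edge (at about tray x = +131 mm, 65 mm above the table), and stays so when let go
- bare_tile_a: another such tile, 72 x 72 x 7 mm, bare back up already, in the same tray, to be left alone. Origin: centre of its underside. The three tiles lie side by side across the tray in any order, about 100 mm between centres
- bare_tile_b: like bare_tile_a: the third tile in the tray, bare back up already, to be left alone
- glue_bottle: clear bottle with white cap, 60 mm across, 165 mm high, standing left of the tray. Origin: centre of its foot
- paper_cup: white cup, 80 mm across the rim, 85 mm high, standing right of the tray. Origin: centre of its foot
- scissors: scissors with black handles lying left of the tray, 160 mm long, 8 mm thick. Origin: under the pivot; x towards the blade tips
- glue_brush: brush with wooden handle lying right of the tray, 170 mm long. Origin near its middle; x towards the bristles
- stamp_block: small wooden stamp block 50 x 40 x 28 mm, beyond the tray to the left. Origin: centre of its underside
There are look-alikes about, which are no part of the job. What is shaped like the red_tile but turquoise is not meant.

How it is judged:
On the way:
1. the red tile has been pushed up the slope and stands leaning on it (tilted 34 to 72 degrees, its middle over the slope) (angle between red_tile's own z axis and vertical between 0.6 and 1.25 rad and x of red_tile in the frame of tray above 0.09 m), for 0.2 s.
At the end, for the whole second after the job is handed in: the red tile lies still, red face down, flat (within 8 degrees) on the cork floor of the tray; the two other tiles lie bare side up within 25 mm of where they were (angle between red_tile's own z axis and vertical above 2.99 rad and z of red_tile in the frame of tray between 0.013 and 0.021 m and x of red_tile in the frame of tray between -0.07 and 0.065 m and y of red_tile in the frame of tray between -0.14 and 0.14 m and linear speed of red_tile below 0.02 m/s and angle between each of bare_tile_a, bare_tile_b's own z axis and vertical below 0.1 rad and distance of each of bare_tile_a, bare_tile_b from where it was at the start of the episode below 0.025 m); the robot touches nothing.
It fails at once if the tile was lifted: all four of its corners more than 22 mm above the tray floor (height (world z) of each of corner0, corner1, corner2, corner3 above 0.032 m).
It fails at once if another tile was moved by more than 25 mm (distance of any of bare_tile_a, bare_tile_b from where it was at the start of the episode above 0.025 m).
It fails at once if a thing on the table was moved by more than 30 mm (distance of any of glue_bottle, paper_cup, scissors, glue_brush, stamp_block from where it was at the start of the episode above 0.03 m).
It also fails if it takes over 48 s, if anything falls off the work surface, if the arm or the gripper's body presses on something with over 40 N, if the wrist force passes 120 N, or if a joint passes its speed limit or range.

## Working session

There is one attempt and no reset: what is moved stays moved. The work goes in short steps, Python scripts to look and compute and a tool call to move; the robot and the scene stay as the last step left them, time stands still between calls to the robot, and variables do not carry over. Pictures are saved under pics/ and viewed, at most 12 in all, crops included, and the job is handed in when it is done.

Besides the shell and the picture viewer there is one more tool, called after ">>>" by a JSON object that holds its "name" and its "arguments". step_arm: Moves the arm, as the interface text tells. Its arguments: {"type":"object","properties":{"turn":{"type":"array","items":{"type":"array","items":{"type":"number"}}},"offset":{"type":"array","items":{"type":"array","items":{"type":"number"}}},"gripper":{"type":"array","items":{"type":"number"}},"force":{"type":"number"}},"required":["turn","offset","gripper"]}

```bash
mkdir -p pics
cat > h.py <<'E'
import numpy as np, cv2
from rig import manip, cams
def cam(n,save=None):
    c=cams.read_camera(n)
    if save: cv2.imwrite('pics/'+save,cv2.cvtColor(c['frame'],cv2.COLOR_RGB2BGR))
    return c
def ray(c,u,v):
    f=c['frame'].shape[0]/2/np.tan(np.radians(c['fovy'])/2)
    d=np.array([(u-c['cx'])/f,(v-c['cy'])/f,1]); P=np.array(c['pose'])
    return P[:3,3],P[:3,:3]@d
def plane(c,u,v,z):
    o,d=ray(c,u,v); return o+d*(z-o[2])/d[2]
def proj(c,p):
    f=c['frame'].shape[0]/2/np.tan(np.radians(c['fovy'])/2)
    P=np.array(c['pose']); q=P[:3,:3].T@(np.array(p)-P[:3,3]); return q[:2]/q[2]*f+[c['cx'],c['cy']]
E
python3 - <<'E'
from h import *
a=cam('top','top0.png');b=cam('side','side0.png')
for c in(a,b):print(c['fovy'],c['cx'],c['cy'],np.round(c['pose'],3))
o=manip.get_obs();print(o['time'],o['eef_pos'],o['orientation'],o['finger_gap'],o['contact_force'])
E
```

```text
49.76934085471157 279.2152962441176 213.12436953851804 [[ 0.005 -0.995  0.098  0.406]
 [-1.    -0.004  0.01  -0.004]
 [-0.01  -0.098 -0.995  1.448]
 [ 0.     0.     0.     1.   ]]
46.734097460539765 281.9429620279831 212.91247848705933 [[-0.858 -0.37   0.355  0.067]
 [-0.513  0.634 -0.578  0.819]
 [-0.011 -0.679 -0.734  1.099]
 [ 0.     0.     0.     1.   ]]
0.1 [ 0.24157964 -0.52128687  0.24593263] [-7.65787198e-04  9.76574109e-01  2.15179976e-01 -1.54615695e-05] 0.0878053296116772 [-0.4259693  0.3235508  0.138944 ]
```

View pics/top0.png

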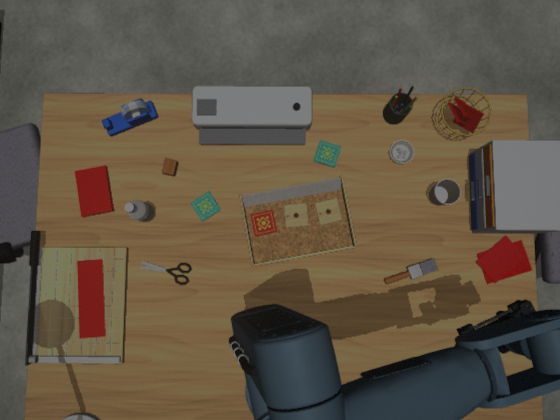

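View pics/side0.png

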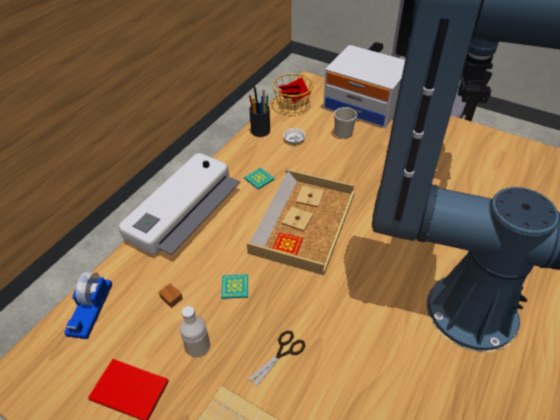

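Candidates: red tile with gold ornament in the tray at top (263,222) / side (288,244). The others are turquoise tiles at (205,207) and (327,153), red sheets at (95,190), (505,260) and (90,300), and bare tiles at (296,215) and (328,211). I choose (263,222), since it is the only red tile in the tray, and check it in one crop while measuring.

Run:
```python
from h import *
c=cam('top')
im=c['frame'];hsv=cv2.cvtColor(im,cv2.COLOR_RGB2HSV)
m=(((hsv[...,0]<28)|(hsv[...,0]>172))&(hsv[...,1]>190)&(hsv[...,2]>90)).astype(np.uint8)
m[:, :240]=0;m[:,300:]=0;m[:190]=0;m[245:]=0
m=cv2.morphologyEx(m,cv2.MORPH_CLOSE,np.ones((3,3)))
k=max(cv2.findContours(m,0,2)[0],key=cv2.contourArea);r=cv2.minAreaRect(k);print(r)
for p in cv2.boxPoints(r):print(p,plane(c,p[0],p[1],.017).round(4))
print('ctr',plane(c,*r[0],.017).round(4))
x0,y0,x1,y1=230,165,365,275
cr=cv2.resize(im[y0:y1,x0:x1],None,fx=5.5,fy=5.5,interpolation=cv2.INTER_CUBIC)
cv2.imwrite('pics/crop1.png',cv2.convertScaleAbs(cv2.cvtColor(cr,cv2.COLOR_RGB2BGR),alpha=1.5))
```

```text
((257.0, 223.5), (6.0, 21.0), 0.0)
[254. 234.] [0.4804 0.0901 0.017 ]
[254. 213.] [0.5472 0.0908 0.017 ]
[260. 213.] [0.5473 0.0717 0.017 ]
[260. 234.] [0.4805 0.0711 0.017 ]
ctr [0.5138 0.0809 0.017 ]
```

View pics/crop1.png

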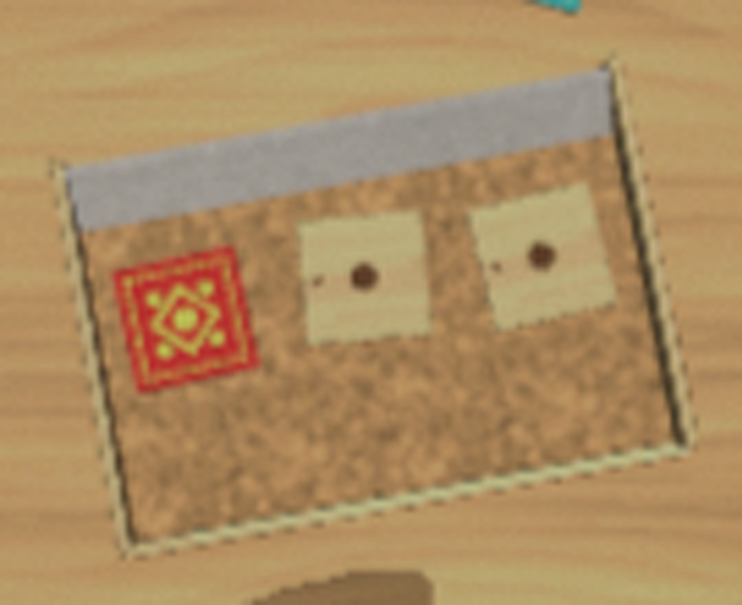

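The crop confirms it: red tile with gold ornament, crop corners (112,270), (232,246), (260,366), (137,392). The foot line runs from (84,229) to (611,137), and the slope's top edge from (68,170) to (608,70).

```bash
cat >> h.py <<'E'
def redquad(c,box):
    x0,y0,x1,y1=box;im=c['frame'].astype(int);h=cv2.cvtColor(c['frame'],cv2.COLOR_RGB2HSV)
    m=(((h[...,0]<6)|(h[...,0]>172))&(h[...,1]>170)).astype(np.uint8);z=np.zeros_like(m);z[y0:y1,x0:x1]=m[y0:y1,x0:x1]
    k=np.vstack([q for q in cv2.findContours(z,0,2)[0] if len(q)>4]);return cv2.minAreaRect(k)
E
python3 - <<'E'
from h import *
c=cam('top')
P=lambda u,v,z:plane(c,230+(u+.5)/5.5-.5,165+(v+.5)/5.5-.5,z)
t=np.array([P(*q,.017) for q in[(112,270),(232,246),(260,366),(137,392)]]);print(t.round(4),t.mean(0).round(4))
f=[P(84,229,.01),P(611,137,.01)];s=[P(68,170,.044),P(608,70,.044)]
l=[P(130,548,.022),P(684,450,.022)]
for a,b in(f,s,l):
    d=a-b;n=np.array([d[1],-d[0]])/np.hypot(*d[:2]);print('line',a.round(4),b.round(4),np.hypot(*d[:2]),'yaw',np.arctan2(n[1],n[0]),'dist',n@a[:2])
r=redquad(c,(240,195,290,245));print(r)
print(plane(c,*r[0],.017).round(4))
for q in [(364,276),(541,256)]:print('bare',P(*q,.017).round(4))
b=cam('side')
r=redquad(b,(265,225,310,265));print(r[0],plane(b,*r[0],.017).round(4))
E
```

```text
[[0.545  0.1036 0.017 ]
 [0.5592 0.0344 0.017 ]
 [0.4898 0.0178 0.017 ]
 [0.4745 0.0884 0.017 ]] [0.5171 0.061  0.017 ]
line [0.5695 0.1207 0.01  ] [ 0.6247 -0.1859  0.01  ] 0.3115538479335951 yaw 0.17802209689906162 dist 0.5819119735172369
line [0.5994 0.1273 0.044 ] [ 0.6581 -0.1802  0.044 ] 0.3130808959852341 yaw 0.18858953839389986 dist 0.6126824388640395
line [0.3854 0.0912 0.022 ] [ 0.4427 -0.2245  0.022 ] 0.32081907274336663 yaw 0.17933539488448302 dist 0.3955089567281572
((263.1941223144531, 222.62350463867188), (22.126909255981445, 22.235374450683594), 77.47119140625)
[0.5166 0.0613 0.017 ]
bare [ 0.5421 -0.042   0.017 ]
bare [ 0.5541 -0.1441  0.017 ]
(287.5801086425781, 242.74380493164062) [0.5169 0.059  0.017 ]
```

```bash
cat >> h.py <<'E'
from scipy.spatial.transform import Rotation as R
N=np.array([np.cos(.18),np.sin(.18),0]);T=np.array([-N[1],N[0],0])
def W(x,y,z):return (.497+x)*N+(y-.1395)*T+[0,0,z]
def go(x,y,z,tilt=0):
    "offset/turn to TCP at tray x,y, world z; tool x along tray x, z down"
    o=manip.get_obs();q=o['orientation'];r=R.from_quat([q[1],q[2],q[3],q[0]])
    g=R.from_matrix(np.c_[N,-T,[0,0,-1]])*R.from_euler('y',tilt)
    d=np.array(o['eef_pos'])-W(0,0,0)
    print('t',o['time'],'tray',(d@N).round(4),(d@T+0).round(4),d[2].round(4),'F',np.round(o['contact_force'],2))
    print('offset cm',(r.inv().apply(W(x,y,z)-o['eef_pos'])*100).round(2),'turn',(r.inv()*g).as_rotvec().round(4))
E
python3 -c "
from h import *
go(-.036,.1065,.247)"
```

```text
t 0.25 tray -0.3526 -0.4169 0.2463 F [ 1.16 -0.95 -0.08]
offset cm [ 4.379e+01 -4.271e+01 -3.000e-02] turn [-0.0008 -0.      0.2538]
```

>>> {"name": "step_arm", "arguments": {"turn": [[0,0,0.05],[0,0,0.1],[0,0,0.15],[0,0,0.2],[0,0,0.254],[0,0,0.254],[0,0,0.254],[0,0,0.254]], "offset": [[2,-2,0],[5,-5,0],[8,-8,0],[11,-11,0],[14,-14,0],[17,-17,0],[20,-20,0],[22,-22,0]], "gripper": [40,40,40,40,40,40,40,40]}}

```text
time: 0.92
eef_pos: [0.3491, -0.227, 0.2467]
orientation: [-0.0, 0.996, 0.09, 0.0]
contact_force: [1.0, 0.8, 0.4]
finger_gap: 0.0373
grip_force: 0.0
```

```bash
python3 -c "
from h import *
go(-.036,.1065,.247)"
```

```text
t 0.9167 tray -0.1942 -0.1463 0.2467 F [0.96 0.81 0.38]
offset cm [ 1.582e+01 -2.528e+01 -2.000e-02] turn [-0.0003 -0.0004  0.0002]
```

>>> {"name": "step_arm", "arguments": {"turn": [[0,0,0],[0,0,0],[0,0,0],[0,0,0],[0,0,0],[0,0,0],[0,0,0],[0,0,0]], "offset": [[2,-3.3,0],[4,-6.6,0],[6.2,-10,2],[8.5,-13.5,4],[10.6,-17,6],[13,-20.5,8],[15,-24,10],[15.8,-25.3,11]], "gripper": [40,40,40,40,40,40,40,40]}}

```text
time: 1.58
eef_pos: [0.4596, 0.0498, 0.1362]
orientation: [0.0, 0.996, 0.09, 0.001]
contact_force: [0.7, -0.3, -0.7]
finger_gap: 0.0353
grip_force: 0.0
```

>>> {"name": "step_arm", "arguments": {"turn": [[0,0,0],[0,0,0]], "offset": [[0,0,0],[0,0,0]], "gripper": [40,40]}}

```text
time: 1.75
eef_pos: [0.4581, 0.0491, 0.1354]
orientation: [-0.0, 0.996, 0.092, -0.002]
contact_force: [0.3, -0.1, -0.7]
finger_gap: 0.0354
grip_force: 0.0
```

```bash
python3 -c "
from h import *
go(-.036,.1065,.020)
c=cam('wrist','w1.png')"
```

```text
t 1.75 tray -0.0375 0.1058 0.1354 F [ 0.32 -0.08 -0.74]
offset cm [ 0.19 -0.06 11.54] turn [-0.0009  0.0032  0.0038]
```

View pics/w1.png

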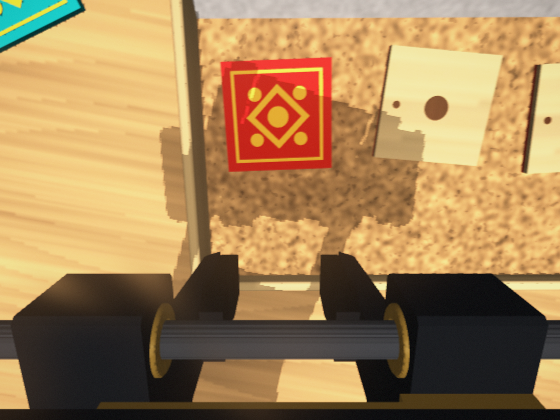

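The wrist view shows the red tile at (222,62), (331,58), (331,168), (229,172), centred ahead of the fingers (tips at about x=225 and x=330), with the slope foot along row ~17. I refine the positions from it.

```bash
python3 -c "
from h import *
c=cam('wrist')
f=lambda p:np.round([(p-W(0,0,0))@N,(p-W(0,0,0))@T],4)
for q in [(222,62),(331,58),(331,168),(229,172)]: print(f(plane(c,*q,.017)))
for q in [(205,19),(540,16)]: print('foot',f(plane(c,*q,.01)))
print('wall',f(plane(c,176,60,.048)),f(plane(c,198,230,.01)))
"
```

```text
[0.0592 0.1434]
[0.0617 0.0726]
[-0.0102  0.0696]
[-0.0132  0.1414]
foot [0.0859 0.1543]
foot [ 0.088  -0.0626]
wall [0.0571 0.1651] [-0.0589  0.1674]
```

>>> {"name": "step_arm", "arguments": {"turn": [[0,0,0],[0,0,0],[0,0,0],[0,0,0],[0,0,0],[0,0,0],[0,0,0]], "offset": [[0,0,3],[0,0,6],[0,0,8.5],[0,0,10],[0,0,11],[0,0,11.4],[0,0,11.4]], "gripper": [40,40,40,40,40,40,40]}}

```text
time: 2.43
eef_pos: [0.4593, 0.0465, 0.023]
orientation: [0.0, 0.996, 0.089, 0.0]
contact_force: [-0.2, -0.9, 0.3]
finger_gap: 0.0354
grip_force: 0.0
```

```bash
python3 -c "
from h import *
go(.0685,.1065,.020)"
```

```text
t 2.4333 tray -0.0368 0.1031 0.023 F [-0.15 -0.95  0.29]
offset cm [10.53 -0.36  0.3 ] turn [ 0.0001 -0.0002 -0.0019]
```

>>> {"name": "step_arm", "arguments": {"turn": [[0,0,0],[0,0,0],[0,0,0]], "offset": [[0,-0.3,0.2],[0,-0.3,0.2],[0,-0.3,0.2]], "gripper": [40,40,40]}}

```text
time: 2.68
eef_pos: [0.4593, 0.0505, 0.0217]
orientation: [0.0, 0.996, 0.09, 0.001]
contact_force: [-0.4, 0.5, -0.7]
finger_gap: 0.0352
grip_force: 0.0
```

```bash
python3 -c "
from h import *
go(.0685,.1065,.020)"
```

```text
t 2.6833 tray -0.0361 0.1069 0.0217 F [-0.37  0.49 -0.75]
offset cm [10.46  0.04  0.19] turn [ 0.0006 -0.0018  0.0001]
```

>>> {"name": "step_arm", "arguments": {"turn": [[0,0,0],[0,0,0],[0,0,0],[0,0,0],[0,0,0],[0,0,0],[0,0,0],[0,0,0]], "offset": [[0.5,0,0.15],[1.2,0,0.15],[1.9,0,0.15],[2.6,0,0.15],[3.3,0,0.15],[4.0,0,0.15],[4.7,0,0.15],[5.4,0,0.15]], "gripper": [40,40,40,40,40,40,40,40]}}

```text
time: 3.35
eef_pos: [0.5123, 0.0603, 0.0191]
orientation: [-0.0, 0.996, 0.09, -0.0]
contact_force: [-0.5, -1.4, -0.5]
finger_gap: 0.0351
grip_force: 0.3
```

```bash
python3 -c "
from h import *
go(.0685,.1065,.020)
c=cam('wrist','w2.png')"
```

```text
t 3.35 tray 0.0178 0.1071 0.0191 F [-0.52 -1.4  -0.52]
offset cm [ 5.07  0.06 -0.1 ] turn [-0.0001  0.0004 -0.0001]
```

View pics/w2.png

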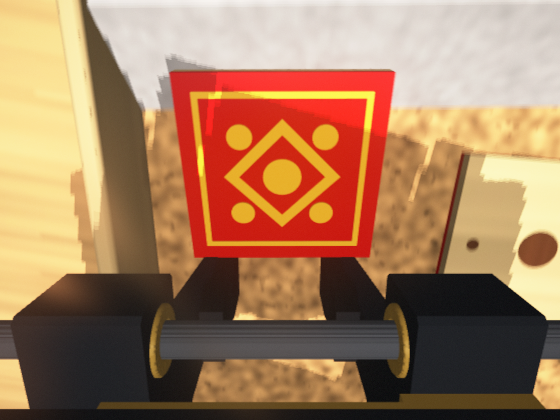

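The tile (far edge row 70, columns 170–394; near edge row 257) is square to the fingers and its far edge is already climbing the slope. I continue.

>>> {"name": "step_arm", "arguments": {"turn": [[0,0,0],[0,0,0],[0,0,0],[0,0,0],[0,0,0],[0,0,0],[0,0,0],[0,0,0]], "offset": [[0.7,0,0],[1.4,0,0],[2.1,0,0],[2.8,0,0],[3.5,0,0],[4.2,0,0],[4.7,0,0],[4.9,0,0]], "gripper": [40,40,40,40,40,40,40,40]}}

```text
time: 4.07
eef_pos: [0.5609, 0.069, 0.0193]
orientation: [0.0, 0.996, 0.09, 0.0]
contact_force: [-0.9, -0.2, 1.0]
finger_gap: 0.0354
grip_force: 0.2
```

```bash
python3 -c "
from h import *
go(.0705,.1065,.020)
c=cam('wrist','w3.png')"
```

```text
t 4.0667 tray 0.0672 0.107 0.0193 F [-0.89 -0.19  1.05]
offset cm [ 0.33  0.05 -0.07] turn [ 0.0002 -0.0007 -0.0001]
```

View pics/w3.png

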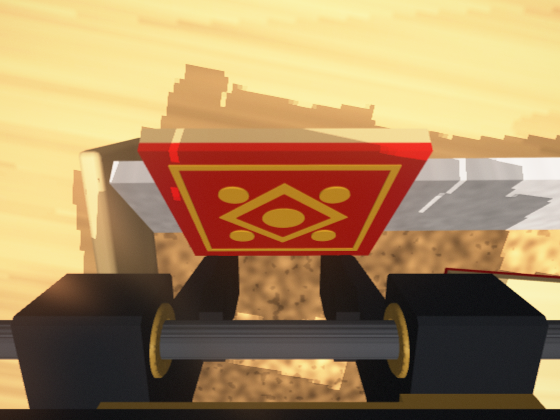

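The tile leans on the slope (top edge rows 128–142, bottom edge row 255), nearly home. I push the last few millimetres and hold.

>>> {"name": "step_arm", "arguments": {"turn": [[0,0,0],[0,0,0],[0,0,0],[0,0,0],[0,0,0]], "offset": [[0.2,0,0],[0.4,0,0],[0.4,0,0],[0.4,0,0],[0.4,0,0]], "gripper": [40,40,40,40,40]}}

```text
time: 4.53
eef_pos: [0.5637, 0.0696, 0.0192]
orientation: [-0.0, 0.996, 0.09, 0.0]
contact_force: [-1.1, 0.6, -0.5]
finger_gap: 0.0355
grip_force: 0.0
```

>>> {"name": "step_arm", "arguments": {"turn": [[0,0,0],[0,0,0],[0,0,0]], "offset": [[-0.5,0,0],[-1.5,0,0],[-3,0,0]], "gripper": [40,40,40]}}

```text
time: 4.78
eef_pos: [0.5346, 0.0641, 0.0195]
orientation: [0.0, 0.996, 0.09, 0.001]
contact_force: [0.0, 0.8, 0.0]
finger_gap: 0.0352
grip_force: 0.0
```

```bash
python3 -c "
from h import *
go(.165,.1065,.157)
c=cam('wrist','w4.png')"
```

```text
t 4.7833 tray 0.0405 0.1069 0.0195 F [0.02 0.81 0.01]
offset cm [ 12.47   0.04 -13.73] turn [ 0.0004 -0.0014 -0.0001]
```

View pics/w4.png

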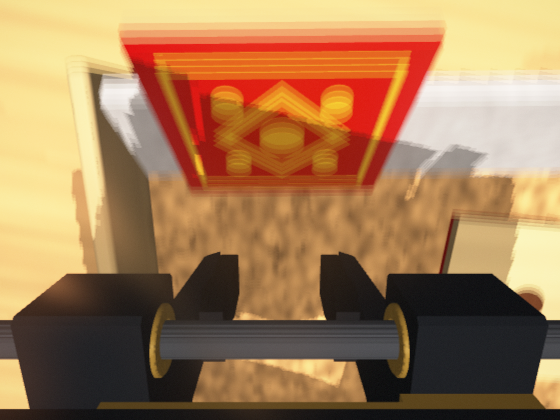

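The tile stays leaning by itself (top edge row ~30, bottom edge row ~190; blurred because the arm is moving). Next I go up, over, and down behind it.

>>> {"name": "step_arm", "arguments": {"turn": [[0,0,0],[0,0,0],[0,0,0],[0,0,0],[0,0,0],[0,0,0],[0,0,0],[0,0,0]], "offset": [[0,0,-3],[0,0,-6.5],[0,0,-10],[0,0,-13],[3,0,-14],[6.5,0,-14],[10,0,-14],[12.5,0,-14]], "gripper": [40,40,40,40,40,40,40,40]}}

```text
time: 5.5
eef_pos: [0.6598, 0.0869, 0.1603]
orientation: [0.0, 0.996, 0.09, 0.001]
contact_force: [-0.1, -0.8, -0.3]
finger_gap: 0.0352
grip_force: 0.0
```

>>> {"name": "step_arm", "arguments": {"turn": [[0,0,0],[0,0,0],[0,0,0],[0,0,0],[0,0,0],[0,0,0]], "offset": [[0,0,0],[0,0,3],[0,0,6],[0,0,8],[0,0,9.5],[0,0,9.5]], "gripper": [40,40,40,40,40,40]}}

```text
time: 6.0
eef_pos: [0.654, 0.0866, 0.0602]
orientation: [-0.0, 0.996, 0.09, -0.004]
contact_force: [-1.1, 0.1, -0.2]
finger_gap: 0.0355
grip_force: 0.0
```

```bash
python3 -c "
from h import *
go(.140,.1065,.060)
c=cam('side');cr=cv2.resize(c['frame'][140:290,200:400],None,fx=4,fy=4,interpolation=2)
cv2.imwrite('pics/s5.png',cv2.convertScaleAbs(cr[...,::-1],alpha=1.3))"
```

```text
t 6.0 tray 0.1619 0.1076 0.0602 F [-1.14  0.06 -0.21]
offset cm [-2.19  0.11  0.03] turn [-0.0016  0.0069 -0.0004]
```

View pics/s5.png

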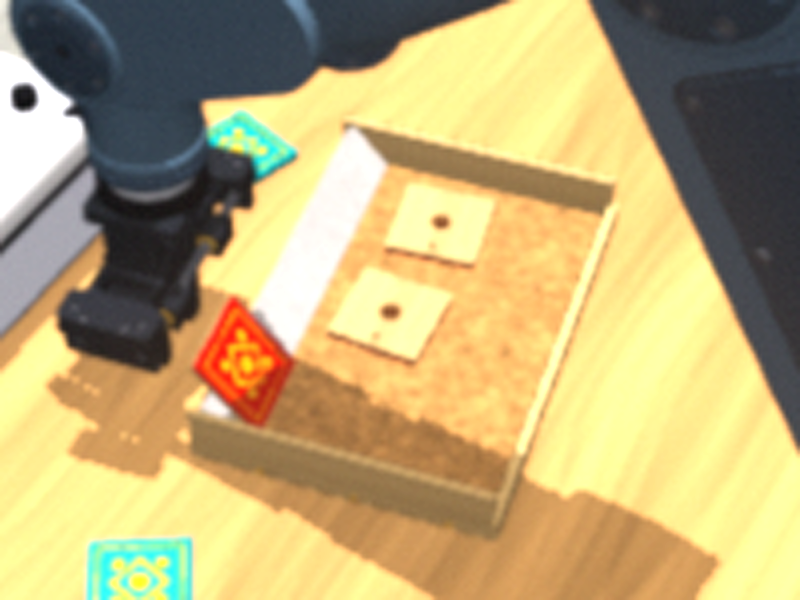

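The side view shows the tile leaning at crop (245,360) with the gripper behind it at (120,330). I push it back over, gently.

>>> {"name": "step_arm", "arguments": {"turn": [[0,0,0],[0,0,0],[0,0,0],[0,0,0],[0,0,0],[0,0,0],[0,0,0],[0,0,0]], "offset": [[-0.8,0,-0.1],[-1.6,0,-0.1],[-2.2,0,-0.1],[-2.7,0,-0.1],[-3.2,0,-0.1],[-3.7,0,-0.1],[-4.2,0,-0.1],[-4.7,0,-0.1]], "gripper": [40,40,40,40,40,40,40,40]}}

```text
time: 6.72
eef_pos: [0.6105, 0.0781, 0.0653]
orientation: [-0.0, 0.996, 0.09, 0.0]
contact_force: [-0.1, -0.4, 0.6]
finger_gap: 0.0352
grip_force: 0.0
```

```bash
python3 -c "
from h import *
go(.08,.1065,.062)
c=cam('side');cr=cv2.resize(c['frame'][140:290,200:400],None,fx=4,fy=4,interpolation=2)
cv2.imwrite('pics/s6.png',cv2.convertScaleAbs(cr[...,::-1],alpha=1.3))"
```

```text
t 6.7167 tray 0.1177 0.107 0.0653 F [-0.11 -0.43  0.55]
offset cm [-3.77  0.05  0.33] turn [-0.     -0.0001 -0.0002]
```

View pics/s6.png

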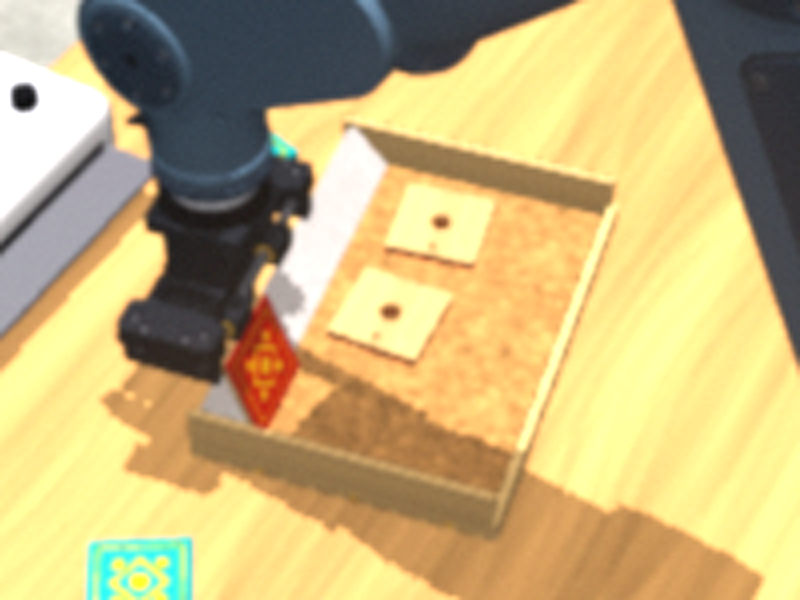

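The tile, at crop (265,365), is steeper now and its lower edge stays at the foot. I continue past vertical.

>>> {"name": "step_arm", "arguments": {"turn": [[0,0,0],[0,0,0],[0,0,0],[0,0,0],[0,0,0],[0,0,0],[0,0,0],[0,0,0]], "offset": [[-0.5,0,0.1],[-1,0,0.1],[-1.5,0,0.1],[-2,0,0.1],[-2.5,0,0.1],[-3,0,0.1],[-3.5,0,0.1],[-4,0,0.1]], "gripper": [40,40,40,40,40,40,40,40]}}

```text
time: 7.43
eef_pos: [0.5712, 0.071, 0.0642]
orientation: [-0.0, 0.996, 0.09, 0.0]
contact_force: [0.5, 0.1, 0.2]
finger_gap: 0.0353
grip_force: 0.0
```

```bash
python3 -c "
from h import *
go(.08,.1065,.062)
c=cam('side');cr=cv2.resize(c['frame'][140:290,200:400],None,fx=4,fy=4,interpolation=2)
cv2.imwrite('pics/s7.png',cv2.convertScaleAbs(cr[...,::-1],alpha=1.3))"
```

```text
t 7.4333 tray 0.0776 0.1071 0.0642 F [0.54 0.07 0.19]
offset cm [0.24 0.06 0.22] turn [-0.     -0.     -0.0002]
```

View pics/s7.png

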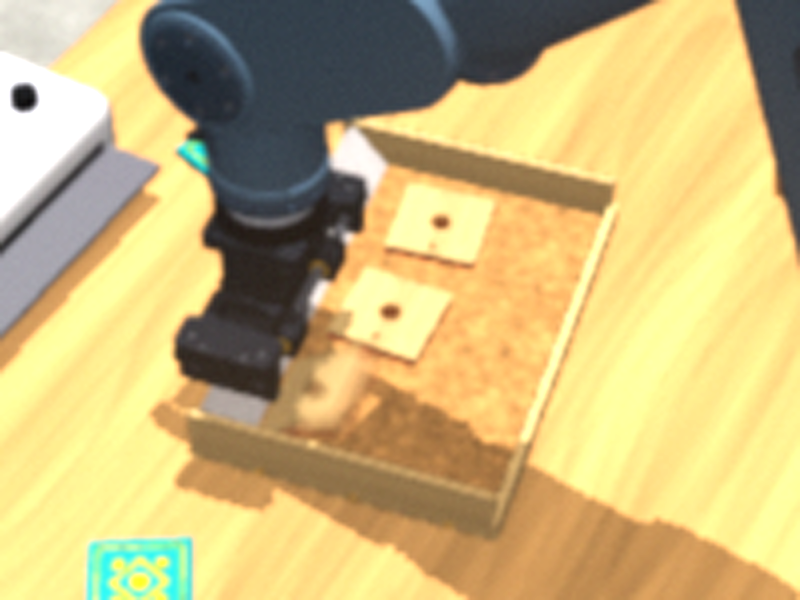

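The tile is falling bare side up, blurred at crop (330,390). I raise the arm and check.

>>> {"name": "step_arm", "arguments": {"turn": [[0,0,0],[0,0,0],[0,0,0],[0,0,0],[0,0,0],[0,0,0],[0,0,0],[0,0,0]], "offset": [[0,0,0],[0,0,-3],[0,0,-6],[0,0,-9],[-3,0,-11],[-6,0,-11],[-8,0,-11],[-8,0,-11]], "gripper": [40,40,40,40,40,40,40,40]}}

```text
time: 8.15
eef_pos: [0.4901, 0.0567, 0.1743]
orientation: [-0.0, 0.996, 0.09, -0.001]
contact_force: [1.2, -0.6, 0.5]
finger_gap: 0.0352
grip_force: 0.0
```

>>> {"name": "step_arm", "arguments": {"turn": [[0,0,0],[0,0,0],[0,0,0],[0,0,0]], "offset": [[0,0,0],[0,0,0],[0,0,0],[0,0,0]], "gripper": [40,40,40,40]}}

```text
time: 8.48
eef_pos: [0.4938, 0.0568, 0.1741]
orientation: [-0.0, 0.996, 0.09, 0.0]
contact_force: [0.9, -0.2, -0.5]
finger_gap: 0.0355
grip_force: 0.0
```

```bash
python3 -c "
from h import *
go(.08,.1065,.062)
c=cam('wrist','w8.png')
h=cv2.cvtColor(c['frame'],cv2.COLOR_RGB2HSV);im=c['frame']
m=((im[...,0]<140)&(h[...,1]>60)).astype(np.uint8);m[250:]=0
for k in cv2.findContours(m,0,2)[0]:
    a=cv2.contourArea(k);(x,y),rr=cv2.minEnclosingCircle(k)
    if 60<a and a>.75*3.14*rr*rr: p=plane(c,x,y,.017)-W(0,0,0);print(round(x),round(y),rr,(p@N).round(4),(p@T).round(4))
"
```

```text
t 8.4833 tray -0.001 0.1069 0.1741 F [ 0.88 -0.17 -0.47]
offset cm [ 8.1   0.04 11.21] turn [-0.     -0.0001 -0.0001]
538 162 10.314003944396973 0.0245 -0.0994
410 154 10.12432861328125 0.0304 0.0037
280 144 10.440406799316406 0.0387 0.1078
```

View pics/w8.png

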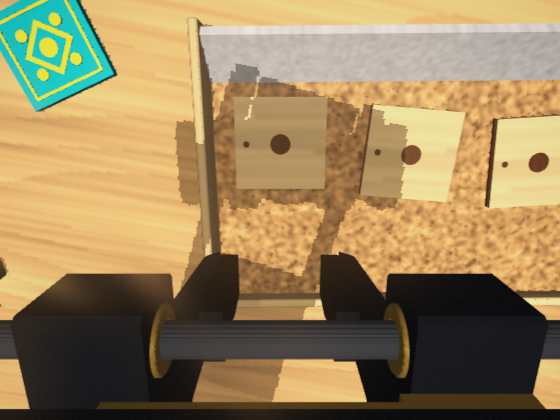

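The tile lies flat, bare side up, with its spot at (280,144), which is tray x = 0.039, y = 0.108. The other two tiles, at (410,154) and (538,162), are undisturbed and the gripper is clear.

```bash
python3 -c "
from rig import manip
print(manip.job_done())"
```

```text
the job is handed in; nothing more can be done
None
```

The red tile was pushed up the slope until it leaned there, then tipped over; it now lies flat on the cork floor bare side up, the other two tiles look undisturbed, and the job is handed in (about 8.5 s of 48 s used, no verdict returned).

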